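# Find the tired spring mount and fold its reject tag

### The job

One of the three spring mounts on the inspection board has gone soft. With the fingertips, press each mount's cap firmly down and let it come up again, so that you feel its spring and its yellow drag ring is left pushed down its pin; only then push the red tag behind the softest mount right down, flat on its rest. Leave the other two tags standing and the tools and parts beside the board where they lie; nothing is to be picked up.

Things in the scene. Friction and masses are not known exactly. Their poses are not given: they have to be found in the camera images.
- board: Aluminium board 164 x 322 x 10 mm, bolted to the bench; origin under its centre, on the bench top. Its x axis points to the back of the bench, y to the left along the row, z up. Three nests 100 mm apart along y each hold a grey pallet with a spring mount towards -x (the robot's side) and a red tag 56 mm behind it, towards +x. Board and pallets cannot move.
- cap_left (a point): Centre of the top of the left mount's unpressed cap, 65 mm above the bench; axes as the board's. Black rubber button, 34 mm flat on top, 5 mm proud of a plated collar 62 mm wide, on a coil spring; it goes straight down, 14 mm at most, and springs back. The caps look alike but their springs differ, and which nest holds the softest changes from run to run.
- cap_middle (a point): Centre of the top of the middle mount's unpressed cap, 65 mm above the bench; axes as the board's. Black rubber button, 34 mm flat on top, 5 mm proud of a plated collar 62 mm wide, on a coil spring; it goes straight down, 14 mm at most, and springs back. Each spring starts to give at 1 to 2 N; then the softest takes 0.3 N more per mm, the other two 0.65 and 0.9 N.
- cap_right (a point): Centre of the top of the right mount's unpressed cap, 65 mm above the bench; axes as the board's. Black rubber button, 34 mm flat on top, 5 mm proud of a plated collar 62 mm wide, on a coil spring; it goes straight down, 14 mm at most, and springs back. A push of 5 N sends the softest cap some 11 to 14 mm down, the other two only 3 to 6 mm.
- hinge_left (a point): Middle of the hinge pin of the left nest's red tag, 42 mm above the bench; axes as the board's. Leaf 42 mm wide (along board y), 3 mm thick, 48 mm from pin to top edge (90 mm above the bench when upright). Folds away from the mount, to board +x, until level on its rest, upper face 44 mm above the bench. Stiff hinge (1 to 2 N at the top edge), stays as left.
- hinge_middle (a point): Middle of the hinge pin of the middle nest's red tag, 42 mm above the bench; axes as the board's. Leaf 42 mm wide (along board y), 3 mm thick, 48 mm from pin to top edge (90 mm above the bench when upright). Folds away from the mount, to board +x, until level on its rest, upper face 44 mm above the bench. Stiff hinge (1 to 2 N at the top edge), stays as left.
- hinge_right (a point): Middle of the hinge pin of the right nest's red tag, 42 mm above the bench; axes as the board's. Leaf 42 mm wide (along board y), 3 mm thick, 48 mm from pin to top edge (90 mm above the bench when upright). Folds away from the mount, to board +x, until level on its rest, upper face 44 mm above the bench. Stiff hinge (1 to 2 N at the top edge), stays as left.
- cap_p (a joint): How far the cap of mount p is pressed down, m: 0 up, 0.014 fully down. Mounts p, q and r stand in the three nests in an order that changes from run to run and is not given.
- cap_q (a joint): How far the cap of mount q is pressed down, m: 0 up, 0.014 fully down. Mounts p, q and r stand in the three nests in an order that changes from run to run and is not given.
- cap_r (a joint): How far the cap of mount r is pressed down, m: 0 up, 0.014 fully down. Mounts p, q and r stand in the three nests in an order that changes from run to run and is not given.
- drag_p (a joint): How far the yellow drag ring (11 mm wide, 4.5 mm high) of mount p has been pushed down its upright gauge pin, m: 0 to 0.0005 at the start. It sits on the robot's side of the mount under the collar's ear, which pushes it down, and stays where the deepest press left it. From 0.002 on the mount counts as pressed.
- drag_q (a joint): How far the yellow drag ring (11 mm wide, 4.5 mm high) of mount q has been pushed down its upright gauge pin, m: 0 to 0.0005 at the start. It sits on the robot's side of the mount under the collar's ear, which pushes it down, and stays where the deepest press left it. From 0.002 on the mount counts as pressed.
- drag_r (a joint): How far the yellow drag ring (11 mm wide, 4.5 mm high) of mount r has been pushed down its upright gauge pin, m: 0 to 0.0005 at the start. It sits on the robot's side of the mount under the collar's ear, which pushes it down, and stays where the deepest press left it. From 0.002 on the mount counts as pressed.
- tag_p (a joint): Angle of the red tag on the pallet of mount p, rad: 0 upright, 1.57 folded level; between 0 and 0.2 at the start.
- tag_q (a joint): Angle of the red tag on the pallet of mount q, rad: 0 upright, 1.57 folded level; between 0 and 0.2 at the start.
- tag_r (a joint): Angle of the red tag on the pallet of mount r, rad: 0 upright, 1.57 folded level; between 0 and 0.2 at the start.
- stack_row: Not part of the job, fixed: six upright stacks of plated collars on a mat to the left of the board, 168 mm high, all within 150 mm of this origin (on the bench, in the middle of them). Pass above or round them on the way to the board.
- grease_tin_mid (a point): Bystander: flat grey tin with a blue lid, 70 mm diameter, 31 mm high, loose on the bench at the right end of the board; point at its centre, half-way up.
- spare_collar_mid (a point): Bystander: spare zinc-plated collar, 62 mm diameter with an ear, 9 mm high, loose on the bench at the left end of the board; point at its middle.
- setting_block_mid (a point): Bystander: ground steel setting block, 30 x 35 x 28 mm, loose on the bench beyond the left end of the board; point at its centre.
- hex_key_mid (a point): Bystander: black hex key, 31 x 93 x 7 mm, lying loose on the bench at the left end of the board; point at its middle.

How it is judged:
On the way, in this order (a step that is already met when the one before it is completed fails the run):
1. all three mounts have been pressed (each drag ring at least 2 mm down its pin) while all three tags still stand (value of joint each of drag_p, drag_q, drag_r above 0.002 m and value of joint each of tag_p, tag_q, tag_r below 0.5 rad), for 0.1 s.
2. the tag of the softest mount is pushed right down (value of joint tag_q above 1.42 rad), for 0.2 s.
At the end, for the whole second after the job is handed in: The softest mount's tag is folded down within 9 degrees of level (past 1.42 rad), the other two stand (under 0.5 rad), every drag ring is 2 mm or more down, all caps are up again (within 2 mm), and tin, spare collar, block and hex key lie within 15 mm of where they were (value of joint tag_q above 1.42 rad and value of joint each of tag_p, tag_r below 0.5 rad and value of joint each of drag_p, drag_q, drag_r above 0.002 m and value of joint each of cap_p, cap_q, cap_r below 0.002 m and distance of each of grease_tin_mid, spare_collar_mid, setting_block_mid, hex_key_mid from where it was at the start of the episode below 0.015 m); the robot touches nothing.
It fails at once if the tag of a mount that is not the softest is folded (past 0.6 rad) (value of joint any of tag_p, tag_r above 0.6 rad).
It fails at once if a bystander is lifted, carried or shifted by more than 15 mm (distance of any of grease_tin_mid, spare_collar_mid, setting_block_mid, hex_key_mid from where it was at the start of the episode above 0.015 m).
It also fails if it takes over 56 s, if anything falls off the work surface, if the arm or the gripper's body presses on something with over 40 N, if the wrist force passes 120 N, or if a joint passes its speed limit or range.

### The arm

A 6-joint arm with a two-finger parallel gripper is mounted at the origin on a cart in front of the work surface, level with it; the furniture and walls round the work are solid. World frame = base frame: x ahead of the robot, y to its left, z up, the work surface at z = 0. Lengths are in m, angles in rad, forces in N, time in s.
With the tool pointing down it reaches from about 0.35 to 0.775 m from the base axis. Payload 5.5 kg.
Tool frame: the origin (TCP) lies at the very end of the fingers, on their centre line; the grasp point (between the pads) lies 19 mm behind it; z points along the fingers, x is the direction in which the jaws open and shut, and the axes are right-handed (so a half turn about z gives the same grasp; the last joint's range is limited). The gripper opens to 85 mm and grips with 20 to 120 N. Pads are 22 mm wide; open, the fingers measure 114 mm over their backs; the gripper's body (76 mm by 85 mm) begins 54 mm behind the grasp point. The pads swing forward as they close: fully open they stand 13 mm farther back than shut.
Start: joints at [-1.411, 0.313, 0.046, 1.304, 0, 1.431], TCP at [0.17, -0.549, 0.205] pointing down, gripper open.
Joint ranges: [-2.76, 2.76], [-0.86, 1.69], [-1.03, 1.26], [-2.2, 2.34], [-1.47, 1.5], [-3.14, 3.14]. Speed limits (rad/s): [2.57, 2.57, 3.14, 3.14, 3.14, 3.14].

### API

Orientations are given as a unit quaternion [w, x, y, z].
In Python, from workcell import env gives the robot as it stands.
- The arm moves only by the shell command python3 -m inch 'ROWS' [FORCE]. ROWS is JSON, a list of rows, each a list of 7 numbers: the turn, a rotation vector about the tool's x, y, z each as a share of 8 degrees, from -1 to 1, then the shift along the tool's x, y, z each as a share of 0.05 m, from -1 to 1, then the closure, from 0 (fully open) to 1 (shut). A call has 1 to 12 rows; each row shifts and turns the commanded pose from where the row before left it, along the tool's axes as they then stand; what a row does not reach is not made up. A row lasts 1/10 s, in which the tool goes at most 50 mm and 8.59 degrees, less where a joint would pass 70% of its speed; a pose out of reach is approached as far as the arm can. A call with a number of a shift or a turn outside -1 to 1 is refused whole. A call with a gripper value outside its range is refused whole. The fingers move at their own pace and stop on an object; FORCE is the grip in N (left out, the last holds). Time passes only in rows, so rows that do not move let the fingers close. It gives the time, the measured TCP pose, the force and the opening at its end, in the units of the state.
- env.get_state(): the state, without advancing time (a new reading comes with each control period).
- env.read_camera(name): name is "side" or "top" or "wrist"; returns the picture (384x512x3 uint8, red, green, blue); there is no depth.
- env.calibration(name): a dict with "fx", "fy", "cx", "cy" (pixels), "rvec" (rotation vector, rad) and "tvec" (3), from world to camera coordinates, as OpenCV has them; the wrist camera has in their place "hand_eye" (4x4, takes a point from camera to tool coordinates, whose origin is the TCP and whose axes are the tool frame's). Camera axes: x right, y down, z forward; pixel columns grow to the right and rows downward; lengths in m; the calibration is good to about 2 mm. A picture is of the moment at which its call begins: read the wrist's pose just before it. calibration takes no time and is no camera call.
- env.hand_in(): hands the job in, once; it reports no verdict.
The state is a dict: "clock": time; "joint_pos": joint angles; "qvel": joint speeds; "tau": joint torques, N m; "tcp_pos": TCP position; "orientation": TCP orientation; "wrist_force": force on the tool from outside, world axes, zero at the start; "ft_torque": the same for the moment, N m; "finger_gap": finger opening in m.
Only numpy, scipy, OpenCV 4.12 (cv2) and the standard library are available. Lean on these libraries where they do the work, as an engineer would, in place of code of your own. Each camera call takes 0.05 s, during which the arm holds its last target.

## Working session

There is one attempt and no reset: what is moved stays moved. The work goes in short steps, Python scripts to look and compute and a shell command to move; the robot and the scene stay as the last step left them, time stands still between calls to the robot, and variables do not carry over. Pictures are saved under pics/ and viewed, and the job is handed in when it is done.

```bash
ls; mkdir -p pics; python3 - <<'E'
from workcell import env
import cv2
s=env.get_state();print(s)
for n in ("side","top","wrist"):
    im=env.read_camera(n);cv2.imwrite(f"pics/{n}0.png",im[:,:,::-1]);print(n,env.calibration(n))
E
```

```text
pics
{'clock': 0.0, 'joint_pos': array([-1.41060783e+00,  3.14048818e-01,  4.49804285e-02,  1.30358018e+00,
        4.39602569e-06,  1.43120421e+00]), 'qvel': array([-0.00140653,  0.00128975, -0.00014993, -0.00070591, -0.00171299,
        0.00065407]), 'tau': array([ 1.29353953e-05, -4.80625820e+01,  2.98534960e+01,  1.92422949e-02,
       -1.29936116e-04,  4.35068701e-07]), 'tcp_pos': array([ 0.16971167, -0.54880942,  0.20448195]), 'orientation': array([-6.49658820e-04,  8.04769998e-01, -5.93586045e-01, -6.60038181e-04]), 'wrist_force': array([ 0.21590709, -0.58282205,  0.78713167]), 'ft_torque': array([ 0.00592145, -0.02396185, -0.01590717]), 'finger_gap': 0.0855137838235147}
side {'fx': 420.91332582298475, 'fy': 420.91332582298475, 'cx': 264.99725634971946, 'cy': 195.26639964759354, 'rvec': array([ 0.65830593, -2.50878686,  1.30606704]), 'tvec': array([0.4568223 , 0.21916585, 0.76865722])}
top {'fx': 394.0325020547159, 'fy': 394.0325020547159, 'cx': 265.50709411293604, 'cy': 194.745618082731, 'rvec': array([ 2.12925787, -2.06502056,  0.23667284]), 'tvec': array([-0.0514728 ,  0.53882627,  0.81126501])}
wrist {'fx': 298.3712187991466, 'fy': 298.3712187991466, 'cx': 256.2787975333008, 'cy': 190.89246455468674, 'hand_eye': array([[ 9.99999603e-01,  4.14426486e-04, -7.89394338e-04,
         1.30749206e-04],
       [-1.82267004e-04,  9.61728020e-01,  2.74005807e-01,
        -7.05059567e-02],
       [ 8.72737918e-04, -2.74005555e-01,  9.61727713e-01,
        -1.69340239e-01],
       [ 0.00000000e+00,  0.00000000e+00,  0.00000000e+00,
         1.00000000e+00]])}
```

View pics/side0.png

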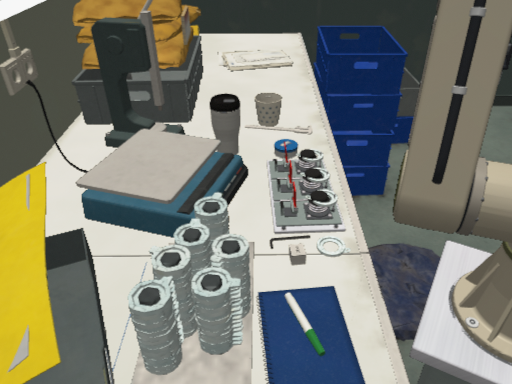

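View pics/top0.png

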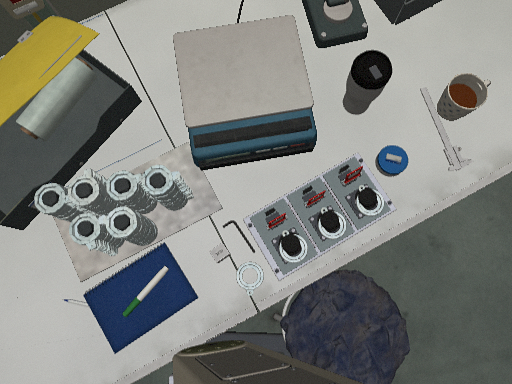

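The top picture shows the caps near (291,246), (331,224) and (369,202), with the tags behind them. The side picture shows the board at about (305,190). I'll zoom in next.

```bash
python3 - <<'E'
import cv2
im=cv2.imread("pics/top0.png")[145:285,235:405];cv2.imwrite("pics/topz.png",cv2.resize(im,None,fx=4.5,fy=4.2857,interpolation=cv2.INTER_CUBIC))
im=cv2.imread("pics/side0.png")[130:240,255:355];cv2.imwrite("pics/sidez.png",cv2.resize(im,None,fx=5,fy=5,interpolation=cv2.INTER_CUBIC))
E
```

```text
(no output)
```

View pics/topz.png

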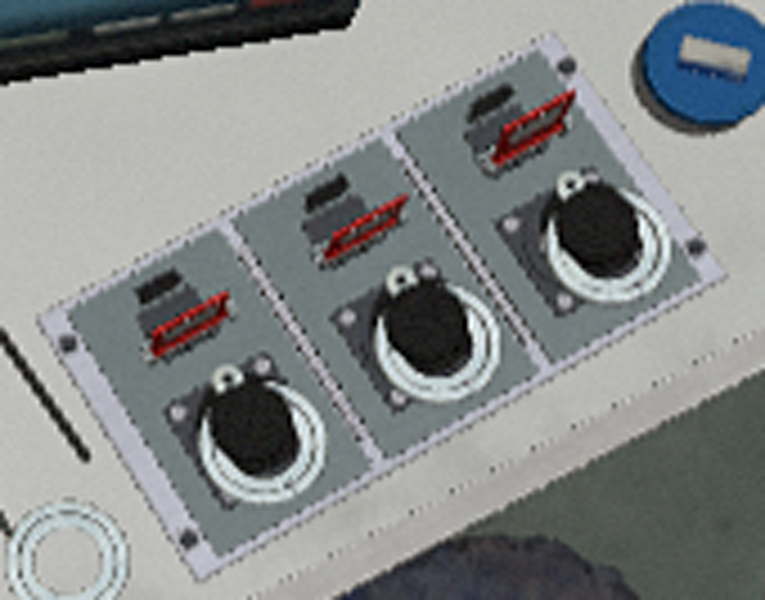

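View pics/sidez.png

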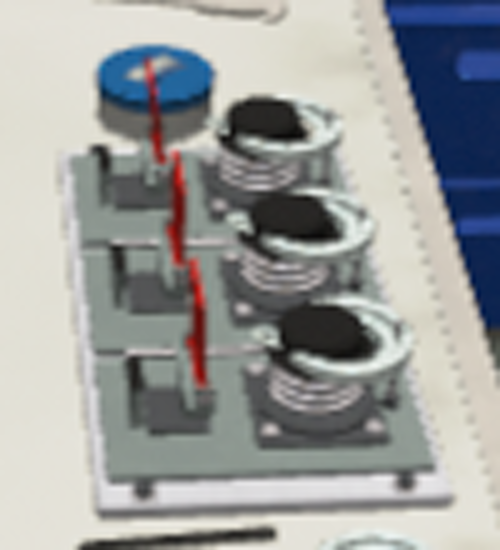

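View pics/wrist0.png

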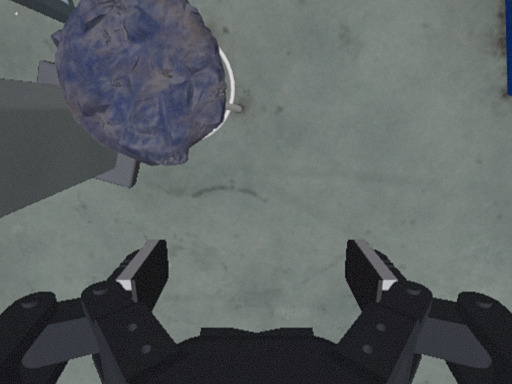

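```bash
cat > h.py <<'E'
import numpy as np,cv2
from scipy.optimize import least_squares
from scipy.spatial.transform import Rotation as R
from workcell import env
def K(c): return np.array([[c['fx'],0,c['cx']],[0,c['fy'],c['cy']],[0,0,1]])
def proj(n,P):
    c=env.calibration(n); return cv2.projectPoints(np.float64(P).reshape(-1,1,3),c['rvec'],c['tvec'],K(c),None)[0].reshape(-1,2)
def projw(s,P):
    c=env.calibration('wrist');w,x,y,z=s['orientation'];T=np.eye(4);T[:3,:3]=R.from_quat([x,y,z,w]).as_matrix();T[:3,3]=s['tcp_pos']
    T=np.linalg.inv(T@c['hand_eye']); return cv2.projectPoints(np.float64(P).reshape(-1,1,3),cv2.Rodrigues(T[:3,:3])[0],T[:3,3],K(c),None)[0].reshape(-1,2)
def unproj(n,uv,z):
    c=env.calibration(n);Rm=cv2.Rodrigues(c['rvec'])[0];C=-Rm.T@c['tvec'];d=Rm.T@np.linalg.inv(K(c))@np.array([*uv,1]);return C+d*(z-C[2])/d[2]
def b2w(p,P):
    c,s=np.cos(p[2]),np.sin(p[2]);P=np.float64(P);return np.c_[p[0]+c*P[:,0]-s*P[:,1],p[1]+s*P[:,0]+c*P[:,1],P[:,2]]
E
python3 - <<'E'
from h import *
z=lambda L:np.array([[235+(u+.5)/4.5-.5,145+(v+.5)/4.2857-.5] for u,v in L])
cor=z([(40,315),(550,38),(725,275),(200,580)])
B=[[.082,.161,.01],[.082,-.161,.01],[-.082,-.161,.01],[-.082,.161,.01]]
caps=z([(253,425),(428,322),(597,228)]);cw=np.array([unproj('top',c,.065) for c in caps]);print(cw)
r=least_squares(lambda p:(proj('top',b2w(p,B))-cor).ravel(),[.5,-.2,0]);print(r.x,r.fun.round(1))
c,s=np.cos(r.x[2]),np.sin(r.x[2])
for w in cw: d=w[:2]-r.x[:2];print('board',c*d[0]+s*d[1],-s*d[0]+c*d[1])
# hinge: tag base edges
for q in z([(185,335),(365,238),(545,140)]):
  w=unproj('top',q,.045);d=w[:2]-r.x[:2];print('tag base',c*d[0]+s*d[1],-s*d[0]+c*d[1])
sd=np.array([[255+(u)/5,130+v/5] for u,v in [(98,512),(62,155),(455,497)]])
print(proj('side',b2w(r.x,[B[0],B[1],B[3]]))-sd)
sc=np.array([[255+(u)/5,130+v/5] for u,v in [(327,332),(294,217),(264,118)]])
for q in sc:
  w=unproj('side',q,.065);d=w[:2]-r.x[:2];print('side',w,c*d[0]+s*d[1],-s*d[0]+c*d[1])
for P in ([.082,.161,0],[0,0,0]): print(b2w(r.x,[P]))
E
```

```text
[[ 0.43308746 -0.09264248  0.065     ]
 [ 0.48787777 -0.17638657  0.065     ]
 [ 0.53936546 -0.25941836  0.065     ]]
[ 0.51077007 -0.16173089  0.56386988] [-1.5  0.4  1.  -1.9  1.1  0.2 -0.6  0.9]
board -0.02873175040101441 0.09991137107159347
board -0.027181301062738493 -0.00015183817032759193
board -0.028041512538723688 -0.09784789865109274
tag base 0.029350914720669405 0.10241884944343793
tag base 0.027747723172538416 -0.0016545659752914676
tag base 0.02656320233639626 -0.10882417384185898
[[-1.72683523 -0.98459849]
 [-1.75873003 -1.36016384]
 [-1.07461114 -0.40786489]]
side [ 0.42758805 -0.08690021  0.065     ] -0.030310789616555638 0.10770392132975434
side [ 0.48152639 -0.17076987  0.065     ] -0.029547541887768508 0.007989917113603761
side [ 0.53657405 -0.25478855  0.065     ] -0.027926344608884553 -0.09244292027004924
[[0.49402769 0.01817101 0.        ]]
[[ 0.51077007 -0.16173089  0.        ]]
```

```bash
cat >> h.py <<'E'
def tool(s,target):
    w,x,y,z=s['orientation'];return R.from_quat([x,y,z,w]).as_matrix().T@(np.array(target)-s['tcp_pos'])
BP=[0.51077007,-0.16173089,0.56386988]
E
cat >> h.py <<'E'
def yawerr(s,p):
    w,x,y,z=s['orientation'];M=R.from_quat([x,y,z,w]).as_matrix();B=np.array([[0,-1,0],[-1,0,0],[0,0,-1]]).T
    Rz=R.from_euler('z',p[2]).as_matrix();return np.degrees(R.from_matrix(M.T@Rz@B).as_rotvec())
E
python3 -m inch '[[0,0,-0.95,0,0,0,1],[0,0,-0.95,0,0,0,1],[0,0,0,0,0,0,1]]' 20
python3 - <<'E'
from h import *
s=env.get_state();print(s['wrist_force'],yawerr(s,BP))
for y in (-.1,0,.1): print(tool(s,b2w(BP,[[-.028,y,.15]])[0])/.05)
E
```

```text
clock: 0.45
tcp_pos: [0.1698, -0.5492, 0.205]
orientation: [-0.0, 0.876, -0.482, -0.0]
wrist_force: [-0.1, 0.6, -0.2]
finger_gap: 0.044
[-0.10498981  0.58772172 -0.19051473] [-0.01673967  0.0368483   0.09081726]
[-0.88853851 -9.34658545  1.10400205]
[-2.88853558 -9.34975538  1.10528876]
[-4.88853266 -9.35292531  1.10657547]
```

```bash
python3 -m inch '[[0,0,0,-0.08,-0.85,0.05,1],[0,0,0,-0.08,-0.85,0.05,1],[0,0,0,-0.08,-0.85,0.05,1],[0,0,0,-0.08,-0.85,0.05,1],[0,0,0,-0.08,-0.85,0.05,1],[0,0,0,-0.08,-0.85,0.05,1],[0,0,0,-0.08,-0.85,0.05,1],[0,0,0,-0.08,-0.85,0.1,1],[0,0,0,-0.08,-0.85,0.1,1],[0,0,0,-0.08,-0.85,0.1,1],[0,0,0,-0.08,-0.85,0.1,1],[0,0,0,0,0,0,1]]'
python3 - <<'E'
from h import *
s=env.get_state();im=env.read_camera('wrist');im=im[:,:,::-1].copy()
print(s['wrist_force'],s['finger_gap'],yawerr(s,BP))
for y in (-.1,0,.1): print(tool(s,b2w(BP,[[-.028,y,.065]])[0])/.05)
cv2.imwrite('pics/w1r.png',im)
for y in (-.1,0,.1):
  for x,z in((-.028,.065),(.028,.042)):
    for u in projw(s,b2w(BP,[[x,y,z]])):cv2.circle(im,tuple(int(round(v)) for v in u),3,(0,255,0),1)
cv2.imwrite('pics/w1.png',cv2.resize(im,(768,576)))
E
```

```text
clock: 1.65
tcp_pos: [0.544, -0.2582, 0.1666]
orientation: [-0.001, 0.877, -0.481, -0.0]
wrist_force: [-0.2, -1.1, 0.2]
finger_gap: -0.0
[-0.16829188 -1.06728903  0.1809241 ] -2.786426840532647e-07 [-0.05047819  0.08051168  0.2149957 ]
[0.01712044 0.09235923 2.03162803]
[-1.9828635   0.08485572  2.03444171]
[-3.98284745  0.07735222  2.0372554 ]
```

View pics/w1.png

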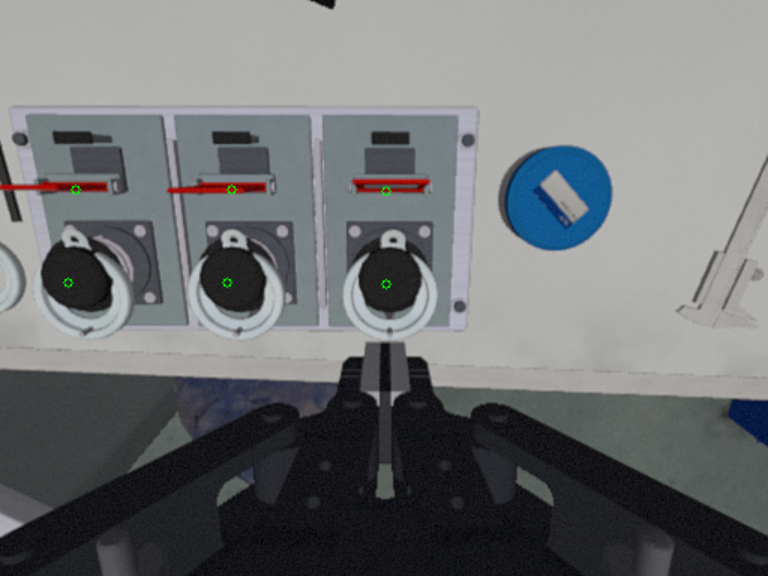

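```bash
python3 - <<'E'
from h import *
s=env.get_state()
P=[[-.028,-.1,.065],[-.028,0,.065],[-.028,.1,.065],[.082,-.161,.01],[.082,.161,.01],[-.082,-.161,.01]]
q=np.array([(389,281),(233,278),(77,275),(478,108),(11,106),(466,330)])/1.5
r=least_squares(lambda p:(projw(s,b2w(p,P))-q).ravel(),BP,loss='soft_l1');print(r.x,r.fun.reshape(-1,2).round(1))
bp=r.x
for y in (-.1,0,.1): print(tool(s,b2w(bp,[[-.028,y,.065]])[0])/.05)
print(yawerr(s,bp))
E
```

```text
[ 0.51223333 -0.16580369  0.55821525] [[ 1.5  0.5]
 [-0.6  1.5]
 [-2.8  2.6]
 [ 2.7 -2.1]
 [-2.1 -3.6]
 [ 1.1  0.4]]
[0.08903393 0.07500768 2.03896959]
[-1.91089581  0.05839943  2.04125021]
[-3.91082555  0.04179118  2.04353083]
[0.03102229 0.06546457 0.47577923]
```

```bash
python3 -m inch '[[0,0,0,0.05,0.07,0.5,1],[0,0,0,0,0,0.5,1],[0,0,0,0,0,0.5,1],[0,0,0,0,0,0.3,1],[0,0,0,0,0,0,1],[0,0,0,0,0,0,1],[0,0,0,0,0,0,1]]'
python3 - <<'E'
from h import *
s=env.get_state();bp=[ 0.5115,-0.1645,0.559]
im=env.read_camera('wrist')[:,:,::-1];print(s['wrist_force'],tool(s,b2w(bp,[[-.028,-.1,.065]])[0])/.05)
cv2.imwrite('pics/w2.png',im)
E
```

```text
clock: 2.4
tcp_pos: [0.5399, -0.2669, 0.0793]
orientation: [0.0, 0.876, -0.483, 0.001]
wrist_force: [0.7, -0.2, 0.1]
finger_gap: -0.0002
[ 0.73684929 -0.15573763  0.12339281] [-0.0381218  -0.04511896  0.28611501]
```

View pics/w2.png

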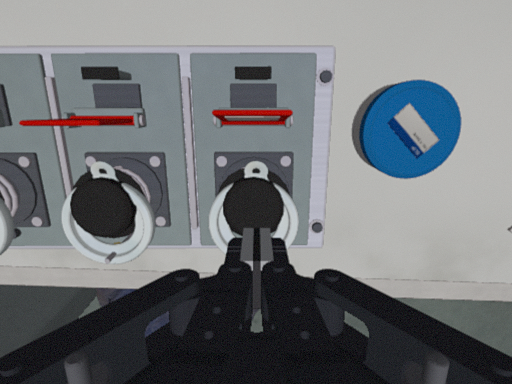

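```bash

python3 -m inch '[[0,0,0,-0.02,-0.03,0.14,1],[0,0,0,0,0,0.08,1],[0,0,0,0,0,0.08,1],[0,0,0,0,0,0.08,1],[0,0,0,0,0,0,1],[0,0,0,0,0,0,1],[0,0,0,0,0,0,1]]'
python3 -m inch '[[0,0,0,0,0,0.08,1],[0,0,0,0,0,0,1],[0,0,0,0,0,0,1],[0,0,0,0,0,0,1]]'
python3 -m inch '[[0,0,0,0,0,0.06,1],[0,0,0,0,0,0,1],[0,0,0,0,0,0,1],[0,0,0,0,0,0,1]]'
```

```text
clock: 3.15
tcp_pos: [0.5403, -0.2643, 0.059]
orientation: [0.0, 0.876, -0.482, 0.0]
wrist_force: [-0.3, 0.4, -0.2]
finger_gap: 0.0003
clock: 3.55
tcp_pos: [0.5402, -0.2643, 0.0549]
orientation: [0.0, 0.876, -0.482, 0.0]
wrist_force: [-0.0, 0.0, -0.8]
finger_gap: 0.0003
clock: 3.95
tcp_pos: [0.5402, -0.2642, 0.0519]
orientation: [0.0, 0.876, -0.482, 0.0]
wrist_force: [-0.4, 0.5, 0.9]
finger_gap: -0.0002
```

```bash

python3 - <<'E'
from h import *
s=env.get_state()
print(s['tcp_pos'],projw(s,[s['tcp_pos']]))
for n in('wrist','side','top'):
  im=env.read_camera(n)[:,:,::-1]
  cv2.imwrite(f'pics/{n}3.png',im)
  if n!='wrist': print(n,proj(n,[s['tcp_pos']]))
im=cv2.imread("pics/side3.png")[120:240,245:365];a=cv2.resize(im,(480,480),interpolation=cv2.INTER_CUBIC)
im=cv2.imread("pics/wrist3.png")[140:300,180:340];b=cv2.resize(im,(480,480),interpolation=cv2.INTER_CUBIC)
cv2.imwrite('pics/z3.png',cv2.resize(np.hstack([a,b]),(800,400)))
E
```

```text
[ 0.54017845 -0.26424081  0.05188845] [[255.83114491 225.91395405]]
side [[307.78000769 156.01206674]]
top [[367.96269306 198.8177116 ]]
```

View pics/z3.png

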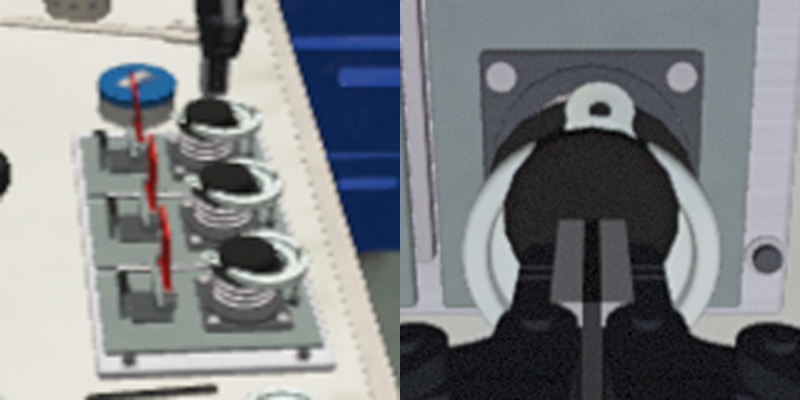

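```bash

python3 - <<'E'
from h import *
f=lambda n,r:cv2.resize(cv2.imread(n)[r[0]:r[1],r[2]:r[3]],(390,450),interpolation=cv2.INTER_LANCZOS4)
cv2.imwrite('pics/z4.png',np.hstack([f("pics/side0.png",(130,190,290,342)),f("pics/side3.png",(130,190,290,342))]))
for z in (.052,.065,.08): print(proj('side',b2w([ 0.5115,-0.1645,0.559],[[-.028,-.1,z]])))
E
```

```text
[[307.55815281 155.93921624]]
[[307.82564608 151.74260452]]
[[308.13867559 146.83159016]]
```

View pics/z4.png

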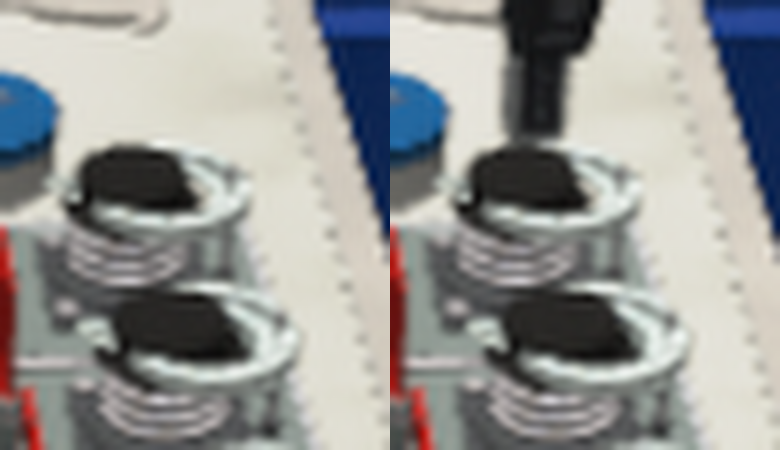

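View pics/side3.png

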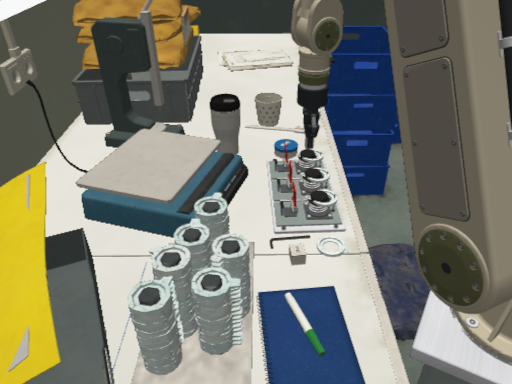

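View pics/top3.png

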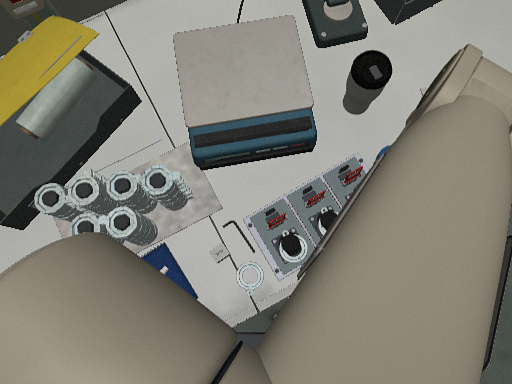

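The side view shows the right cap unmoved. The fingertips end about at (309,148), so they still hang above the cap although the reported TCP z is 0.052. The wrist view agrees with tips roughly 25 mm short of the stated TCP. I'll go down in small steps and watch the force.

```bash

for i in 1 2 3 ; do :; done
python3 -m inch '[[0,0,0,0,0,0.08,1],[0,0,0,0,0,0,1],[0,0,0,0,0,0,1]]' | grep -E 'tcp|force'
python3 -m inch '[[0,0,0,0,0,0.08,1],[0,0,0,0,0,0,1],[0,0,0,0,0,0,1]]' | grep -E 'tcp|force'
python3 -m inch '[[0,0,0,0,0,0.08,1],[0,0,0,0,0,0,1],[0,0,0,0,0,0,1]]' | grep -E 'tcp|force'
python3 -m inch '[[0,0,0,0,0,0.06,1],[0,0,0,0,0,0,1],[0,0,0,0,0,0,1]]' | grep -E 'tcp|force'
```

```text
tcp_pos: [0.54, -0.2641, 0.0476]
wrist_force: [0.8, 0.6, 0.2]
tcp_pos: [0.54, -0.2641, 0.0437]
wrist_force: [0.0, -0.7, -0.5]
tcp_pos: [0.5401, -0.2642, 0.0398]
wrist_force: [0.7, -0.6, -1.1]
tcp_pos: [0.5403, -0.2643, 0.037]
wrist_force: [-0.2, 0.6, 0.8]
```

```bash

python3 - <<'E'
from h import *
s=env.get_state();print(s['tcp_pos'],s['joint_pos'],s['tau'])
for n in('wrist','side'):cv2.imwrite(f'pics/{n}5.png',env.read_camera(n)[:,:,::-1])
f=lambda n,r:cv2.resize(cv2.imread(n)[r[0]:r[1],r[2]:r[3]],(390,450),interpolation=cv2.INTER_LANCZOS4)
cv2.imwrite('pics/z5.png',np.hstack([f("pics/side5.png",(130,190,290,342)),f("pics/wrist5.png",(120,290,170,320))]))
E
```

```text
[ 0.54030777 -0.26431412  0.03704742] [-5.88338167e-01  4.61686358e-01 -1.61283053e-01  9.47470530e-01
 -4.22137048e-05  1.98819448e+00] [-1.06501771e-02 -5.16462994e+01  2.59292614e+01 -7.18339928e-02
  1.86054799e-04  7.15972783e-04]
```

View pics/z5.png

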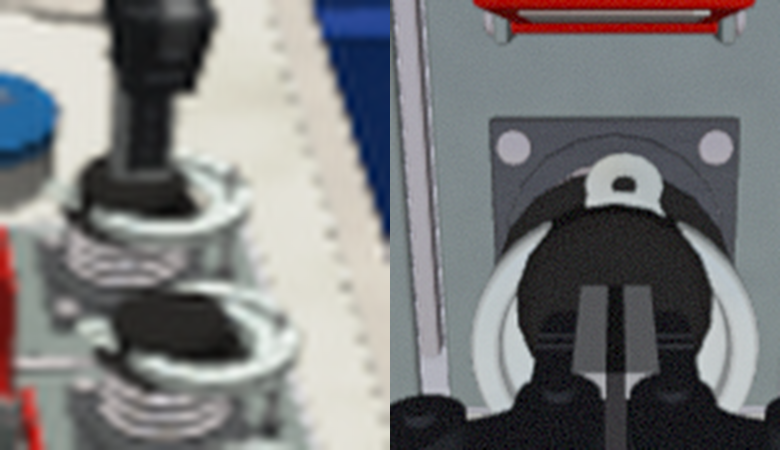

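The tips now reach the cap at about side pixel (309,153), with no force yet. I'll keep stepping down.

```bash

python3 -m inch '[[0,0,0,0,0,0.04,1],[0,0,0,0,0,0,1],[0,0,0,0,0,0,1]]' | grep -E 'tcp|force'
python3 -m inch '[[0,0,0,0,0,0.04,1],[0,0,0,0,0,0,1],[0,0,0,0,0,0,1]]' | grep -E 'tcp|force'
python3 -m inch '[[0,0,0,0,0,0.04,1],[0,0,0,0,0,0,1],[0,0,0,0,0,0,1]]' | grep -E 'tcp|force'
python3 -m inch '[[0,0,0,0,0,0.04,1],[0,0,0,0,0,0,1],[0,0,0,0,0,0,1]]' | grep -E 'tcp|force'
```

```text
tcp_pos: [0.5403, -0.2643, 0.035]
wrist_force: [-0.2, -1.0, 1.6]
tcp_pos: [0.5403, -0.2643, 0.0329]
wrist_force: [0.4, -0.1, 4.3]
tcp_pos: [0.5403, -0.2643, 0.0309]
wrist_force: [0.1, -0.2, 3.8]
tcp_pos: [0.5403, -0.2643, 0.0289]
wrist_force: [1.2, 0.4, 3.6]
```

```bash

python3 -m inch '[[0,0,0,0,0,0.04,1],[0,0,0,0,0,0,1],[0,0,0,0,0,0,1]]' | grep -E 'tcp|force'
python3 -m inch '[[0,0,0,0,0,0.04,1],[0,0,0,0,0,0,1],[0,0,0,0,0,0,1]]' | grep -E 'tcp|force'
python3 -m inch '[[0,0,0,0,0,0,1]]' | grep -E 'force'
python3 -m inch '[[0,0,0,0,0,0,1]]' | grep -E 'force'
python3 -m inch '[[0,0,0,0,0,0,1]]' | grep -E 'force'
python3 - <<'E'
from h import *
cv2.imwrite('pics/side6.png',env.read_camera('side')[:,:,::-1])
f=lambda n,r:cv2.resize(cv2.imread(n)[r[0]:r[1],r[2]:r[3]],(390,450),interpolation=cv2.INTER_LANCZOS4)
cv2.imwrite('pics/z6.png',f("pics/side6.png",(130,190,290,342)))
E
```

```text
tcp_pos: [0.5403, -0.2643, 0.027]
wrist_force: [0.2, -0.0, 5.1]
tcp_pos: [0.5403, -0.2644, 0.0256]
wrist_force: [-1.2, 0.4, 8.4]
wrist_force: [-1.3, 0.8, 8.2]
wrist_force: [-1.2, -0.2, 8.0]
wrist_force: [-1.0, 0.9, 8.6]
```

View pics/z6.png

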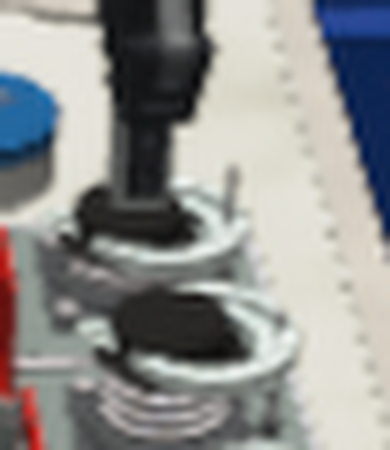

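The right cap is fully down: its collar dropped about 4.7 px in the side view and its gauge pin now stands proud. Force was only about 4 to 5 N just before the stop, so this spring looks soft. It first touched at TCP z of about 0.040. Next I'll lift and go to the middle mount.

```bash

python3 -m inch '[[0,0,0,0,0,-0.3,1],[0,0,0,0,0,-0.6,1],[0,0,0,-0.5,0,0,1],[0,0,0,-0.5,0,0,1],[0,0,0,-0.5,0,0,1],[0,0,0,-0.5,0,0,1],[0,0,0,0,0,0,1],[0,0,0,0,0,0,1]]' | grep -E 'tcp|force'
python3 - <<'E'
from h import *
s=env.get_state();im=env.read_camera('wrist')[:,:,::-1];print(tool(s,b2w([.5115,-.1645,.559],[[-.028,0,.04]])[0])/.05)
cv2.imwrite('pics/w7.png',im);cv2.imwrite('pics/side7.png',env.read_camera('side')[:,:,::-1])
f=lambda n,r:cv2.resize(cv2.imread(n)[r[0]:r[1],r[2]:r[3]],(390,450),interpolation=cv2.INTER_LANCZOS4)
cv2.imwrite('pics/z7.png',np.hstack([f("pics/side7.png",(130,190,290,342)),cv2.resize(im,(400,300))[:,:].repeat(1,0) if 0 else f('pics/w7.png',(0,384,0,512))]))
E
```

```text
tcp_pos: [0.4862, -0.1793, 0.0695]
wrist_force: [-0.7, 0.1, -1.0]
[ 0.01658253 -0.02590792  0.59011863]
```

View pics/z7.png

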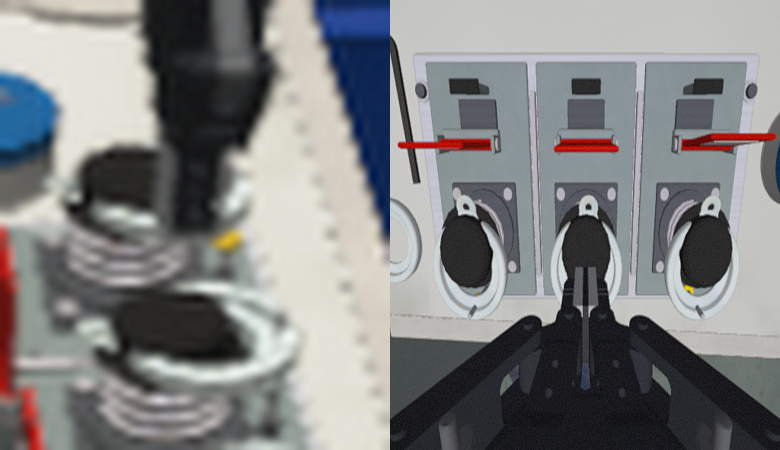

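The right cap is up again and its yellow ring shows pushed down, at zoom (230,240). The tips line up with the middle cap. Pressing it in stages now.

```bash

python3 -m inch '[[0,0,0,0,0,0.3,1],[0,0,0,0,0,0.2,1],[0,0,0,0,0,0.1,1],[0,0,0,0,0,0.05,1],[0,0,0,0,0,0,1],[0,0,0,0,0,0,1]]' | grep -E 'tcp|force'
python3 -m inch '[[0,0,0,0,0,0.04,1],[0,0,0,0,0,0.02,1],[0,0,0,0,0,0,1],[0,0,0,0,0,0,1]]' | grep -E 'tcp|force'
python3 -m inch '[[0,0,0,0,0,0,1]]' | grep -E 'force'
python3 -m inch '[[0,0,0,0,0,0.04,1],[0,0,0,0,0,0.02,1],[0,0,0,0,0,0,1],[0,0,0,0,0,0,1]]' | grep -E 'tcp|force'
python3 -m inch '[[0,0,0,0,0,0,1]]' | grep -E 'force'
python3 -m inch '[[0,0,0,0,0,0,1]]' | grep -E 'force'
```

```text
tcp_pos: [0.4865, -0.18, 0.0377]
wrist_force: [-1.9, 0.0, 3.1]
tcp_pos: [0.4868, -0.18, 0.0349]
wrist_force: [-2.2, -0.8, 5.0]
wrist_force: [-2.4, -0.4, 5.8]
tcp_pos: [0.4869, -0.1801, 0.0322]
wrist_force: [-1.6, -0.2, 8.4]
wrist_force: [-3.8, -0.9, 8.4]
wrist_force: [-3.6, -0.1, 7.5]
```

The middle mount reads about 8 N at 8 mm, so it is stiff. On to the left mount.

```bash

python3 -m inch '[[0,0,0,0,0,-0.2,1],[0,0,0,0,0,-0.6,1],[0,0,0,-0.5,0,0,1],[0,0,0,-0.5,0,0,1],[0,0,0,-0.5,0,0,1],[0,0,0,-0.5,0,0,1],[0,0,0,0,0,0,1],[0,0,0,0,0,0,1]]' | grep -E 'tcp|force'
python3 - <<'E'
from h import *
s=env.get_state();im=env.read_camera('wrist')[:,:,::-1];print(tool(s,b2w([.5115,-.1645,.559],[[-.028,0.1,.04]])[0])/.05)
cv2.imwrite('pics/w8.png',im);cv2.imwrite('pics/side8.png',env.read_camera('side')[:,:,::-1])
f=lambda n,r:cv2.resize(cv2.imread(n)[r[0]:r[1],r[2]:r[3]],(390,450),interpolation=cv2.INTER_LANCZOS4)
cv2.imwrite('pics/z8.png',np.hstack([f("pics/side8.png",(140,216,290,356)),f('pics/w8.png',(0,384,0,512))]))
E
```

```text
tcp_pos: [0.4337, -0.0951, 0.0719]
wrist_force: [0.7, -0.1, 0.8]
[ 0.00132406 -0.0232117   0.63765662]
```

View pics/z8.png

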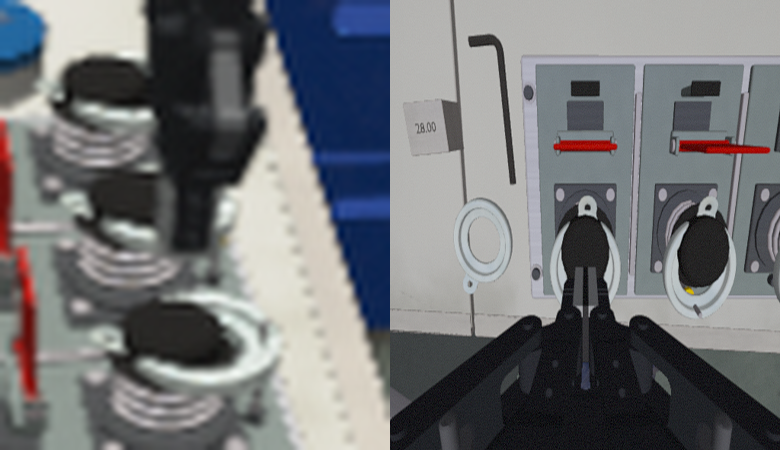

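The middle ring shows yellow at wrist zoom (690,291). The tips are over the left cap.

```bash

python3 -m inch '[[0,0,0,0,0,0.3,1],[0,0,0,0,0,0.25,1],[0,0,0,0,0,0.1,1],[0,0,0,0,0,0.05,1],[0,0,0,0,0,0,1],[0,0,0,0,0,0,1]]' | grep -E 'tcp|force'
python3 -m inch '[[0,0,0,0,0,0.04,1],[0,0,0,0,0,0.02,1],[0,0,0,0,0,0,1],[0,0,0,0,0,0,1]]' | grep -E 'tcp|force'
python3 -m inch '[[0,0,0,0,0,0,1]]' | grep -E 'force'
python3 -m inch '[[0,0,0,0,0,0.04,1],[0,0,0,0,0,0.02,1],[0,0,0,0,0,0,1],[0,0,0,0,0,0,1]]' | grep -E 'tcp|force'
python3 -m inch '[[0,0,0,0,0,0,1]]' | grep -E 'force'
python3 -m inch '[[0,0,0,0,0,0,1]]' | grep -E 'force'
```

```text
tcp_pos: [0.4333, -0.0959, 0.0369]
wrist_force: [-2.0, -1.7, 3.6]
tcp_pos: [0.4335, -0.0958, 0.0337]
wrist_force: [-1.9, -2.5, 4.9]
wrist_force: [-2.0, -2.7, 5.1]
tcp_pos: [0.4335, -0.0958, 0.0308]
wrist_force: [-2.3, -2.3, 6.5]
wrist_force: [-3.1, -3.2, 7.3]
wrist_force: [-2.8, -2.8, 7.1]
```

The left mount reads about 7 N at 9 mm, so it is the medium spring. The right mount is the softest. I'll lift and go back to the right.

```bash

python3 -m inch '[[0,0,0,0,0,-0.3,1],[0,0,0,0,0,-0.7,1],[0,0,0,0.6,0,0,1],[0,0,0,0.7,0,0,1],[0,0,0,0.7,0,0,1],[0,0,0,0.7,0,0,1],[0,0,0,0.7,0,0,1],[0,0,0,0.6,0,0,1],[0,0,0,0,0,0,1],[0,0,0,0,0,0,1]]' | grep -E 'tcp|force'
python3 - <<'E'
from h import *
s=env.get_state();im=env.read_camera('wrist')[:,:,::-1];bp=[.5115,-.1645,.559]
for P in ([.006,-.1,.05],[.028,-.1,.05],[.06,-.1,.017]): print(tool(s,b2w(bp,[P])[0])/.05)
print(yawerr(s,bp))
cv2.imwrite('pics/w9.png',im);cv2.imwrite('pics/side9.png',env.read_camera('side')[:,:,::-1])
f=lambda n,r:cv2.resize(cv2.imread(n)[r[0]:r[1],r[2]:r[3]],(390,450),interpolation=cv2.INTER_LANCZOS4)
cv2.imwrite('pics/z9.png',np.hstack([f("pics/side9.png",(140,216,280,346)),f('pics/w9.png',(0,384,0,512))]))
E
```

```text
tcp_pos: [0.54, -0.2639, 0.0793]
wrist_force: [-0.2, 1.4, 0.0]
[ 0.0183439  -0.69113273  0.58679039]
[ 0.02079579 -1.13112589  0.58688414]
[ 0.02574942 -1.77096759  1.24701902]
[-0.0125428   0.12046493  0.31926809]
```

View pics/z9.png

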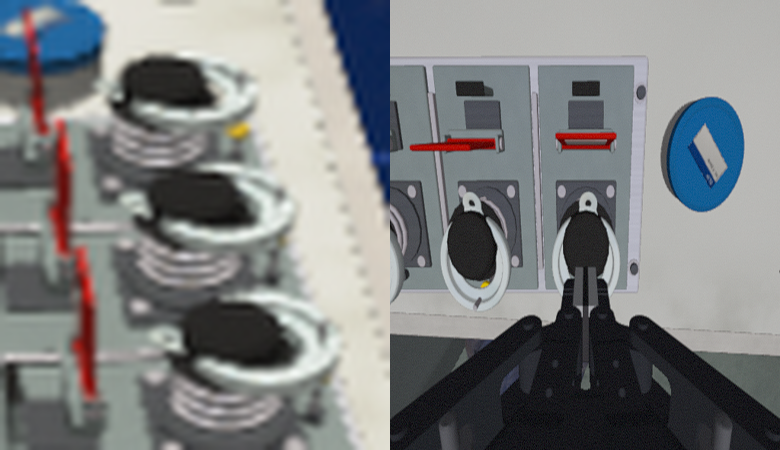

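All the caps are up and yellow rings are visible below the collars. Now I'll move between the right cap and its tag, then push the tag over.

```bash

python3 -m inch '[[0,0,0,0.02,-0.35,0,1],[0,0,0,0,-0.35,0,1],[0,0,0,0,0,0.25,1],[0,0,0,0,0,0.25,1],[0,0,0,0,0,0,1],[0,0,0,0,0,0,1]]' | grep -E 'tcp|force'
python3 -m inch '[[0,0,0,0,-0.2,0,1],[0,0,0,0,-0.1,0,1],[0,0,0,0,-0.1,0.02,1],[0,0,0,0,0,0,1],[0,0,0,0,0,0,1]]' | grep -E 'tcp|force'
python3 - <<'E'
from h import *
s=env.get_state();bp=[.5115,-.1645,.559]
for P in ([.054,-.1,.019],[.028,-.1,.05]): print(tool(s,b2w(bp,[P])[0])/.05)
cv2.imwrite('pics/w10.png',env.read_camera('wrist')[:,:,::-1])
cv2.imwrite('pics/side10.png',env.read_camera('side')[:,:,::-1])
f=lambda n,r:cv2.resize(cv2.imread(n)[r[0]:r[1],r[2]:r[3]],(390,450),interpolation=cv2.INTER_LANCZOS4)
cv2.imwrite('pics/z10.png',np.hstack([f("pics/side10.png",(130,206,270,336)),f('pics/w10.png',(0,384,0,512))]))
E
```

```text
tcp_pos: [0.5693, -0.2458, 0.0543]
wrist_force: [0.8, -0.2, 0.5]
tcp_pos: [0.5874, -0.2355, 0.0544]
wrist_force: [-0.9, 0.7, -0.1]
[-0.00475118 -0.54626836  0.70869107]
[-0.00801423 -0.02633599  0.08864293]
```

View pics/z10.png

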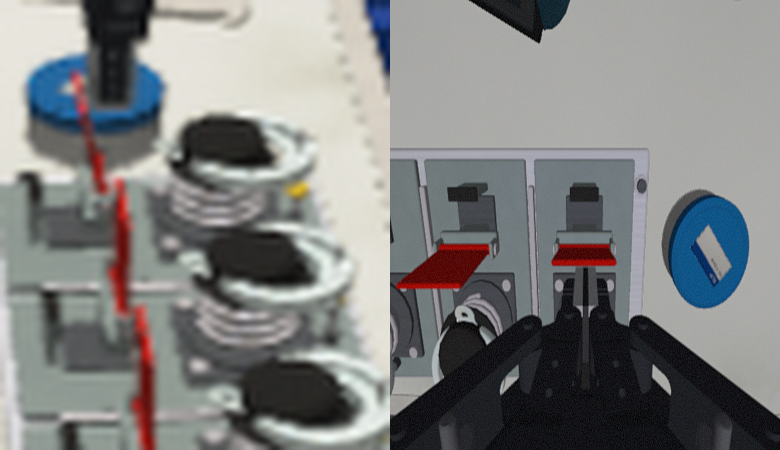

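The tips are just in front of the right tag, which stands slightly leaned at side zoom (85,110). Folding it along an arc.

```bash

python3 -m inch '[[0,0,0,0,-0.15,0.02,1],[0,0,0,0,-0.15,0.04,1],[0,0,0,0,-0.15,0.08,1],[0,0,0,0,-0.13,0.1,1],[0,0,0,0,-0.1,0.12,1],[0,0,0,0,-0.05,0.12,1],[0,0,0,0,0,0,1],[0,0,0,0,0,0,1]]' | grep -E 'tcp|force'
python3 - <<'E'
from h import *
s=env.get_state();bp=[.5115,-.1645,.559]
for P in ([.054,-.1,.019],[.028,-.1,.05]): print(tool(s,b2w(bp,[P])[0])/.05)
cv2.imwrite('pics/w11.png',env.read_camera('wrist')[:,:,::-1])
cv2.imwrite('pics/side11.png',env.read_camera('side')[:,:,::-1])
f=lambda n,r:cv2.resize(cv2.imread(n)[r[0]:r[1],r[2]:r[3]],(390,450),interpolation=cv2.INTER_LANCZOS4)
cv2.imwrite('pics/z11.png',np.hstack([f("pics/side11.png",(130,206,270,336)),f('pics/w11.png',(0,384,0,512))]))
E
```

```text
tcp_pos: [0.6179, -0.2158, 0.03]
wrist_force: [-0.3, -0.2, 0.5]
[0.00123505 0.17937831 0.2194249 ]
[-0.00246076  0.69948473 -0.40047481]
```

View pics/z11.png

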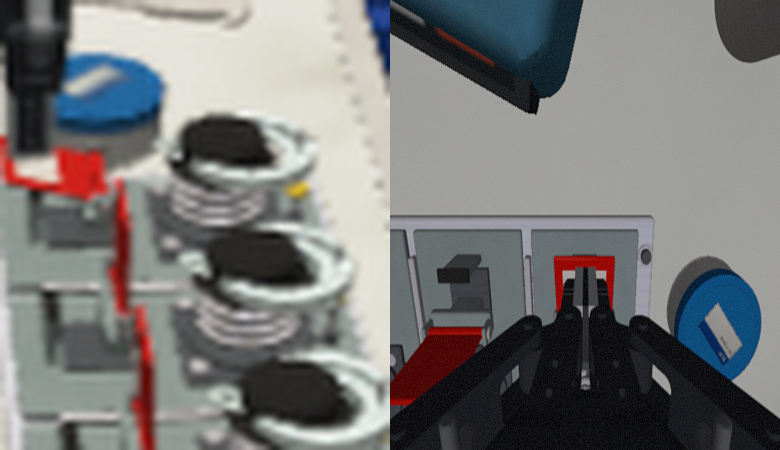

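The right tag is nearly level under the tips, at side zoom (55,165). Pressing down to finish.

```bash

python3 -m inch '[[0,0,0,0,0,0.1,1],[0,0,0,0,0,0.08,1],[0,0,0,0,0,0,1],[0,0,0,0,0,0,1]]' | grep -E 'tcp|force'
python3 -m inch '[[0,0,0,0,0,0.06,1],[0,0,0,0,0,0,1],[0,0,0,0,0,0,1]]' | grep -E 'tcp|force'
python3 -m inch '[[0,0,0,0,0,0.04,1],[0,0,0,0,0,0,1],[0,0,0,0,0,0,1]]' | grep -E 'tcp|force'
```

```text
tcp_pos: [0.6176, -0.2161, 0.0211]
wrist_force: [-1.0, 1.0, 0.4]
tcp_pos: [0.6178, -0.2161, 0.0182]
wrist_force: [0.5, 1.0, 0.4]
tcp_pos: [0.6181, -0.2162, 0.0175]
wrist_force: [-2.4, 0.8, 7.1]
```

```bash

python3 -m inch '[[0,0,0,0,0,0.02,1],[0,0,0,0,0,0,1],[0,0,0,0,0,0,1]]' | grep -E 'tcp|force'
python3 -m inch '[[0,0,0,0,0,-0.5,1],[0,0,0,0,0,-0.8,1],[0,0,0,0,0,-0.8,1],[0,0,0,0,0.5,-0.5,1],[0,0,0,0,0.5,0,1],[0,0,0,0,0.5,0,1],[0,0,0,0,0,0,1],[0,0,0,0,0,0,1]]' | grep -E 'clock|tcp|force'
python3 - <<'E'
from h import *
s=env.get_state()
cv2.imwrite('pics/w12.png',env.read_camera('wrist')[:,:,::-1])
cv2.imwrite('pics/side12.png',env.read_camera('side')[:,:,::-1])
f=lambda n,r,w:cv2.resize(cv2.imread(n)[r[0]:r[1],r[2]:r[3]],(w,450),interpolation=cv2.INTER_LANCZOS4)
cv2.imwrite('pics/z12.png',np.hstack([f("pics/side12.png",(130,230,260,346),390),f('pics/w12.png',(0,384,50,400),410)]))
E
```

```text
tcp_pos: [0.6181, -0.2163, 0.0174]
wrist_force: [-3.6, 1.4, 10.4]
clock: 18.05
tcp_pos: [0.5545, -0.2565, 0.1455]
wrist_force: [0.1, -0.2, 0.5]
```

View pics/z12.png

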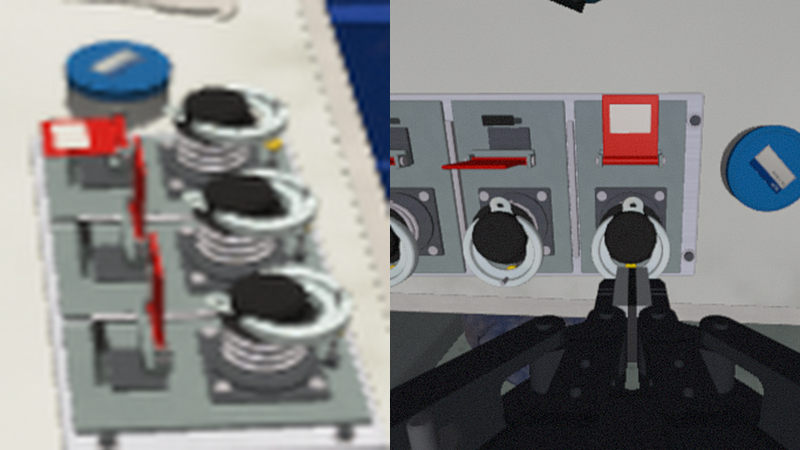

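The right tag lies flat on its rest, the other two tags stand, and the tin hasn't moved. I'll check the left ring before handing in.

```bash

python3 -m inch '[[0,0,0,-0.5,0,0,1],[0,0,0,-0.6,0,0,1],[0,0,0,-0.6,0,0,1],[0,0,0,-0.3,0,0,1],[0,0,0,0,0,0,1],[0,0,0,0,0,0,1]]' | grep -E 'clock|tcp|force'
python3 - <<'E'
from h import *
cv2.imwrite('pics/w13.png',env.read_camera('wrist')[:,:,::-1]);cv2.imwrite('pics/side13.png',env.read_camera('side')[:,:,::-1])
f=lambda n,r,w:cv2.resize(cv2.imread(n)[r[0]:r[1],r[2]:r[3]],(w,450),interpolation=cv2.INTER_LANCZOS4)
cv2.imwrite('pics/z13.png',np.hstack([f("pics/side13.png",(180,240,290,350),380),f('pics/w13.png',(0,300,0,400),420)]))
E
```

```text
clock: 18.75
tcp_pos: [0.5023, -0.1721, 0.1457]
wrist_force: [0.5, -0.7, 0.4]
```

View pics/z13.png

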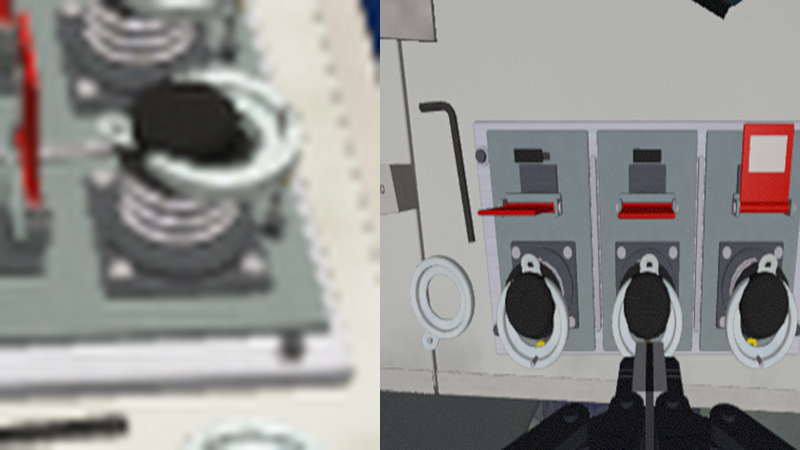

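The left ring is visible below its collar at wrist zoom (540,344). All caps are up, the robot is clear of everything, and the parts haven't moved.

```bash
python3 -c "
from workcell import env
env.hand_in()"
```

```text
the job is handed in; nothing more can be done
```

I pressed all three mounts and let them come up. I then folded the tag behind the right-hand mount, the softest, flat on its rest, and handed in just under 19 s on the robot's clock.

| Mount | Force reading | Spring |
|---|---|---|
| Right | about 4–5 N just before its 14 mm stop | softest |
| Middle | about 8 N at roughly 8 mm | stiffest |
| Left | about 7 N at roughly 9 mm | medium |

**Last checks:**
- **Tags:** the right tag lies flat; the push met its rest at 7–10 N. The other two stand.
- **Mounts:** all three caps are up, and each yellow ring shows below its collar. I saw the rings but did not measure how far down they sit; the presses were about 8–14 mm deep.
- **Surroundings:** the tin, collar, block and hex key look unmoved in the views that show them. The gripper was clear of everything, with the wrist force at noise level.

**What disagreed:** the closed fingertips ended about 25 mm short of the TCP position the robot reported. My first approach therefore stopped above the cap without touching it. I found the real contact height from the force and the side camera and used it for every later move.

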